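# Push the nest insert home in the locating square

## Task

Slide the white fixture insert over the mat into the inside corner of the locating square: its long side flat against the long aluminium fence and its end against the blue end stop, touching both. Only push it with the fingers, it must not be picked up or tipped over, and leave the other loose parts on the table where they are.

Things in the scene. Friction and masses are not known exactly. Their poses are not given: they have to be found in the camera images.
- insert: White plastic fixture insert, a loose block 30 x 44 x 18 mm (x, y, z), about 50 g, with a step and a hole in its top. Origin at the centre of its underside, z up, y along its 44 mm length. It starts with its origin 9 to 11 cm in front of the long fence, turned up to 0.4 rad from the fence's direction.
- square: L-shaped locating square fixed to the table, 14 mm high. Origin: inside corner, on the table; +x into the long fence, +y into the end stop. Aluminium fence: working face x = 0, from y = -256 to +14 mm, 16 mm thick. Blue end stop: working face y = 0, from x = -55 to -3 mm, 14 mm thick. Seated, the insert's origin is at x = -15, y = -22 mm here, its y along this y (either way round).
- black_housing: Bystander: small black connector housing, 13 x 27 x 13 mm, origin at the centre of its underside. Insert, black housing and rubber tip start in a row along the fence, about 70 mm apart, in any order.
- rubber_tip: Bystander: black rubber clamp tip standing on its wide end, 23 mm in diameter, 26 mm high, origin at the centre of its underside.
- screw: Bystander: black cap screw standing on its head, 16 x 16 x 28 mm, origin at the centre of its underside.
- terminals: Bystander: beige four-way terminal block, 17 x 44 x 16 mm, origin at the centre of its underside.
- hex_key: Bystander: black L-shaped hex key lying flat, 35 x 90 x 8 mm, origin at the middle of its outline on the mat.
- housing: Bystander: beige connector housing, 16 x 39 x 17 mm, origin at the centre of its underside.
- fitting: Bystander: elbow tube fitting, 28 x 38 x 14 mm, origin at the middle of its outline on the mat.
There are look-alikes about, which are no part of the job. Leave any purple look-alike of the insert alone.

How it is judged:
By the outcome, as a careful person would: the job done as asked, in the order asked, and still so for the second after the job is handed in, with the robot touching nothing.
It also fails if it takes over 48 s, if anything falls off the work surface, if the arm or the gripper's body presses on something with over 40 N, if the wrist force passes 120 N, or if a joint passes its speed limit or range.

## Robot

A 7-joint arm with a two-finger parallel gripper is mounted at the origin on a cart in front of the work surface, level with it; the furniture and walls round the work are solid. World frame = base frame: x ahead of the robot, y to its left, z up, the work surface at z = 0. Lengths are in m, angles in rad, forces in N, time in s.
With the tool pointing down it reaches from about 0.4 to 0.875 m from the base axis. Payload 19.3 kg.
Tool frame: the origin (TCP) lies midway between the tips of the shut fingers; the grasp point (between the pads) lies 19 mm behind it; z points along the fingers, y is the line along which they close (so a half turn about z gives the same grasp; the last joint's range is limited). The gripper opens to 85 mm and grips with 20 to 120 N. Pads are 22 mm wide; open, the fingers measure 114 mm over their backs; the gripper's body (76 mm by 85 mm) begins 54 mm behind the grasp point. The pads swing forward as they close: fully open they stand 13 mm farther back than shut.
Start: joints at [1.254, 0.521, -0.036, 1.599, 0.021, 1.021, -0.113], TCP at [0.153, -0.606, 0.231] pointing down, gripper open.
Joint ranges: [-2.91, 2.91], [-0.3, 2.13], [-1.5, 1.42], [0.17, 2.43], [-1.26, 4.41], [0.16, 1.93], [-2.52, 2.52]. Speed limits (rad/s): [1.89, 1.89, 2.39, 2.39, 3.01, 3.01, 3.01].

## Interface

Orientations are given as [roll, pitch, yaw] about the fixed x, y, z axes, in that order (R = Rz(yaw) Ry(pitch) Rx(roll)).
In Python, from workcell import telemetry, grab_frame, calibration, bot, outline_of, landmark_of gives the robot as it stands. The module is installed in compiled form; this text tells all that it offers.
- The arm moves only by the shell command python3 -m inch 'ROWS' [FORCE]. ROWS is JSON, a list of rows, each a list of 7 numbers: the shift along the tool's x, y, z in m, then the turn, a rotation vector about the tool's x, y, z in rad, then the closure, from 0 (fully open) to 1 (shut). A call has 1 to 5 rows; each row shifts and turns the commanded pose from where the row before left it, along the tool's axes as they then stand; what a row does not reach is not made up. A row lasts 1/10 s, in which the tool goes at most 50 mm and 8.59 degrees, less where a joint would pass 70% of its speed; a pose out of reach is approached as far as the arm can. A call is refused whole if a number of a shift passes 0.05 or a number of a turn 0.15, either way. A call with a gripper value outside its range is refused whole. The fingers move at their own pace and stop on an object; FORCE is the grip in N (left out, the last holds). Time passes only in rows, so rows that do not move let the fingers close. It gives the time, the measured TCP pose, the force, the opening and the grip force at its end, in the units of the state.
- telemetry.observe(): the state, without advancing time (a new reading comes with each control period).
- grab_frame(name): name is "scene" or "top"; returns the picture (480x640x3 uint8, red, green, blue); there is no depth.
- calibration(name): a dict with "fovy" (degrees; the focal length in pixels is half the picture's height over the tangent of half this angle, whatever the lens; pixels are square), "cx", "cy" (the principal point, pixels), "pose" (4x4, takes a point from camera to world coordinates). Camera axes: x right, y down, z forward; pixel columns grow to the right and rows downward; lengths in m; the calibration is good to about 2 mm. A picture is of the moment at which its call begins. calibration takes no time and is no camera call.
- bot.job_done(): hands the job in; it is judged then, once.
Trained networks look in the newest picture that a camera, given by its name, has taken for a name from the list of things; names that differ only in an ending like _2 or _b are one class to them, and where a whole thing is asked for, a point or a joint stands for the part that bears it (a point fixed in the world has none). Each returns a list of dicts, best first, with "score" (0 to 1); they miss things now and then, are a little off and sometimes report something else, mostly with a low value. They report only what shows in the picture. A call takes as long as a camera call. They do not tell look-alikes from the thing itself.
- outline_of(label, camera): "region" (480x640 bool, what is visible of it) and "rect" ([left, top, right, bottom] in pixels, round what is visible of it).
- landmark_of(label, camera): "xy" ([column, row] in pixels: a listed point, or the origin of a listed thing).
The state is a dict: "clock": time; "qpos": joint angles; "qd": joint speeds; "joint_efforts": joint torques, N m; "position": TCP position; "tool_rot": TCP orientation; "force": force on the tool from outside, world axes, zero at the start; "moment": the same for the moment, N m; "grip_width": finger opening in m; "finger_force": force on a finger pad.
Only numpy, scipy, OpenCV 4.12 (cv2) and the standard library are available. Lean on these libraries where they do the work, as an engineer would, in place of code of your own. Each camera call takes 0.05 s, during which the arm holds its last target. There are 200 camera calls.

## Working session

There is one attempt and no reset: what is moved stays moved. The work goes in short steps, Python scripts to look and compute and a shell command to move; the robot and the scene stay as the last step left them, time stands still between calls to the robot, and variables do not carry over. Pictures are saved under pics/ and viewed, at most 10 in all, crops included, and the job is handed in when it is done.

```bash
mkdir -p pics; python3 - <<'E'
from workcell import telemetry, grab_frame, calibration
import cv2, numpy as np
s=telemetry.observe(); print({k:np.round(v,3).tolist() for k,v in s.items()})
for n in("scene","top"):
    im=grab_frame(n); cv2.imwrite(f"pics/{n}0.png",im[:,:,::-1]); c=calibration(n); print(n,c["fovy"],c["cx"],c["cy"],np.round(c["pose"],4).tolist())
E
```

```text
{'clock': 0.0, 'qpos': [1.254, 0.522, -0.036, 1.6, 0.021, 1.021, -0.113], 'qd': [-0.0, -0.001, -0.001, -0.001, 0.001, 0.0, -0.0], 'joint_efforts': [-0.0, -92.712, 1.979, -36.994, 0.018, 0.008, 0.0], 'position': [0.153, -0.606, 0.231], 'tool_rot': [-3.14, 0.0, 0.247], 'force': [0.507, 0.893, -0.332], 'moment': [0.002, 0.017, 0.007], 'finger_force': 0.0, 'grip_width': 0.085}
scene 54.94068048831884 312.1902964946625 237.70737838214362 [[-0.8473, -0.4151, 0.3312, 0.1786], [-0.5309, 0.645, -0.5497, 0.5285], [0.0146, -0.6416, -0.7669, 0.8478], [0.0, 0.0, 0.0, 1.0]]
top 46.293050292596526 314.7388549183839 236.21815205991348 [[0.0272, -0.9836, 0.178, 0.3629], [-0.9992, -0.0317, -0.0223, -0.037], [0.0276, -0.1773, -0.9838, 1.1572], [0.0, 0.0, 0.0, 1.0]]
```

View pics/top0.png

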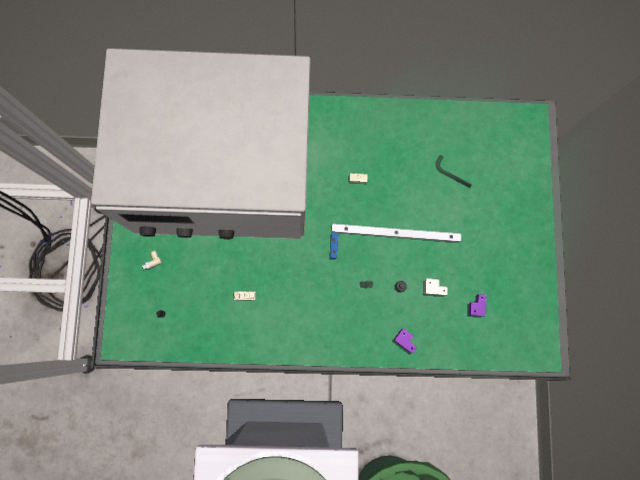

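View pics/scene0.png

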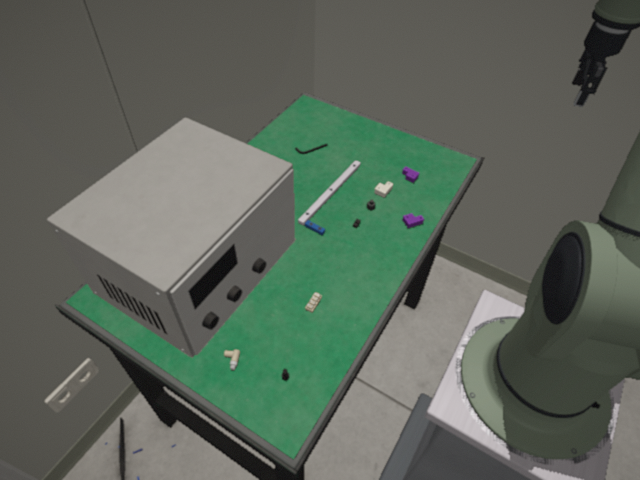

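Top view: a white L-shaped part at (436,287), with purple look-alikes at (479,305) and (405,341). Other beige parts are the terminals at (245,296) and the housing at (358,178). The fence runs (333,228)–(460,238), with the blue stop at (334,245). Black housing is at (366,285) and the rubber tip at (401,286). By the description, the insert is the white part at (436,287).

```bash
cat > h.py <<'E'
from workcell import telemetry, grab_frame, calibration, outline_of, landmark_of
import numpy as np, cv2
def ray(n,uv):
    c=calibration(n); f=240/np.tan(np.radians(c["fovy"])/2); P=np.array(c["pose"])
    d=P[:3,:3]@np.array([(uv[0]-c["cx"])/f,(uv[1]-c["cy"])/f,1]); return P[:3,3],d
def plane(n,uv,z):
    o,d=ray(n,uv); return o+d*(z-o[2])/d[2]
def proj(n,p):
    c=calibration(n); f=240/np.tan(np.radians(c["fovy"])/2); P=np.array(c["pose"])
    q=P[:3,:3].T@(np.asarray(p)-P[:3,3]); return np.array([c["cx"]+f*q[0]/q[2],c["cy"]+f*q[1]/q[2]])
def tri(u,v):
    (a,d),(b,e)=ray("top",u),ray("scene",v); d=d/np.linalg.norm(d);e=e/np.linalg.norm(e)
    t=np.linalg.lstsq(np.c_[d,-e],b-a,rcond=None)[0]; p,q=a+t[0]*d,b+t[1]*e
    return (p+q)/2,np.linalg.norm(p-q)
E
python3 - <<'E'
from h import *
ims={n:grab_frame(n) for n in("top","scene")}
for l in("insert","square","black_housing","rubber_tip"):
    r={}
    for n in ims:
        L=landmark_of(l,n); r[n]=L
        print(l,n,[(np.round(x["xy"],1).tolist(),round(x["score"],2)) for x in L[:3]])
        for x in L[:3]: print("   z0:",np.round(plane(n,x["xy"],0),4))
    if r["top"] and r["scene"]: p,e=tri(r["top"][0]["xy"],r["scene"][0]["xy"]); print("  tri",np.round(p,4),round(e,4))
t=ims["top"][:,:,::-1]
a=cv2.resize(t[210:360,320:500],None,fx=4,fy=4,interpolation=cv2.INTER_CUBIC)
cv2.imwrite("pics/crop1.png",a[:600])
for n in ims:
  for x in outline_of("insert",n)[:3]:
    m=x["region"].astype(np.uint8); print(n,x["score"],x["rect"],m.sum(),cv2.minAreaRect(np.argwhere(m)[:,::-1].astype(np.float32)))
E
```

```text
insert top [([433.3, 288.3], 0.77), ([399.3, 285.7], 0.73), ([409.9, 340.6], 0.69)]
   z0: [ 0.4706 -0.312   0.    ]
   z0: [ 0.4739 -0.2412  0.    ]
   z0: [ 0.3627 -0.2629  0.    ]
insert scene [([411.8, 220.8], 0.75), ([382.2, 190.9], 0.66), ([408.9, 175.7], 0.64)]
   z0: [ 0.366  -0.2593  0.    ]
   z0: [ 0.4753 -0.3145  0.    ]
   z0: [ 0.4407 -0.4068  0.    ]
  tri [ 0.4337 -0.3429 -0.0968] 0.0932
square top [([336.7, 233.0], 0.83), ([401.3, 285.4], 0.55)]
   z0: [ 0.5807 -0.1092  0.    ]
   z0: [ 0.4746 -0.2454  0.    ]
square scene [([303.4, 224.3], 0.7)]
   z0: [ 0.5857 -0.1039  0.    ]
  tri [ 0.5847 -0.1082 -0.0045] 0.0066
black_housing top [([434.4, 283.5], 0.74), ([366.7, 281.5], 0.59)]
   z0: [ 0.4807 -0.3144  0.    ]
   z0: [ 0.4806 -0.1734  0.    ]
black_housing scene [([355.1, 224.5], 0.6)]
   z0: [ 0.4786 -0.1722 -0.    ]
  tri [ 0.5265 -0.353  -0.2058] 0.0542
rubber_tip top [([400.4, 286.3], 0.4)]
   z0: [ 0.4727 -0.2435  0.    ]
rubber_tip scene [([370.3, 205.0], 0.5), ([304.0, 225.7], 0.47)]
   z0: [ 0.4779 -0.2517  0.    ]
   z0: [ 0.582  -0.1008  0.    ]
  tri [ 0.4726 -0.241   0.012 ] 0.0022
top 0.82 [394.9, 328.4, 414.8, 356.1] 294 ((406.41461181640625, 340.7317199707031), (23.426063537597656, 15.305028915405273), 38.65980911254883)
top 0.81 [467.9, 298.2, 484.2, 318.0] 283 ((477.0, 304.5), (21.0, 16.0), 90.0)
top 0.55 [424.6, 279.9, 443.7, 296.5] 254 ((435.20086669921875, 286.9934387207031), (22.996484756469727, 13.811108589172363), 7.594643592834473)
scene 0.76 [401.3, 167.1, 418.3, 180.6] 164 ((409.5000305175781, 174.0), (16.099689483642578, 11.180339813232422), 26.56505012512207)
scene 0.75 [403.5, 211.8, 426.4, 226.7] 204 ((413.5, 219.5), (13.0, 19.0), 90.0)
scene 0.55 [376.2, 182.2, 390.3, 194.0] 156 ((384.0000305175781, 187.99998474121094), (11.31370735168457, 16.970561981201172), 45.0)
```

View pics/crop1.png

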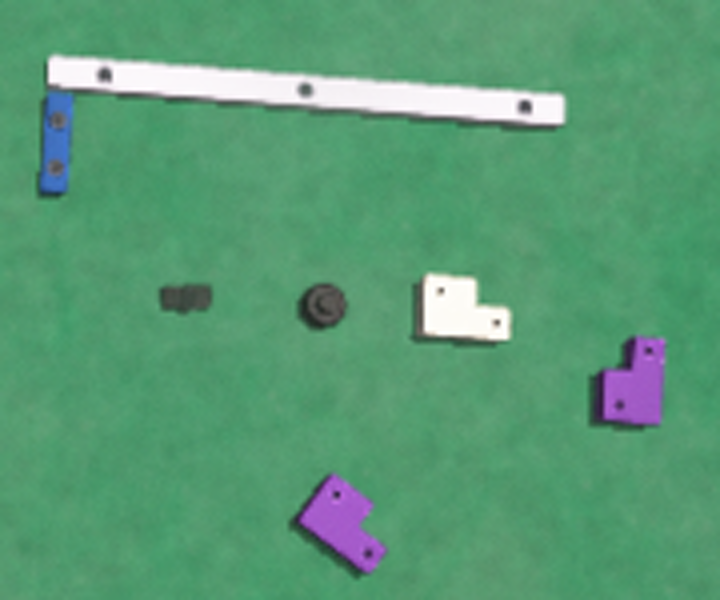

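The crop confirms it: the white L-shaped insert is at crop (465,308) and purple look-alikes are at (632,380) and (345,523). The rubber tip at (323,305) and black housing at (186,298) sit between it and the stop's column. I'll push it +x to the fence first, then slide it along +y. Next I'll measure the square and the insert.

```bash
cat >> h.py <<'E'
from scipy.optimize import minimize
S=4
SQ=[np.array([[0,-256],[16,-256],[16,14],[0,14]])/1e3, np.array([[-55,0],[-3,0],[-3,14],[-55,14]])/1e3]
def T(p,q): c,s=np.cos(p[2]),np.sin(p[2]); return q@np.array([[c,s],[-s,c]])+p[:2]
def rast(n,p,q,z,shape,off):
    uv=np.array([proj(n,[*a,z]) for a in T(p,q)])
    m=np.zeros((shape[0]*S,shape[1]*S),np.uint8)
    cv2.fillPoly(m,[np.round(((uv-off+0.5)*S-0.5)*16).astype(np.int32)],255,shift=4)
    return cv2.resize(m,(shape[1],shape[0]),interpolation=cv2.INTER_AREA)/255.
def fit(n,soft,off,polys,z,p0,steps):
    f=lambda p: sum(((rast(n,p,q,z,s.shape,off)-s)**2).sum() for q,s in zip(polys,soft))
    p0=np.array(p0); sim=np.vstack([p0]+[p0+np.eye(3)[i]*steps[i] for i in range(3)])
    r=minimize(f,p0,method="Nelder-Mead",options=dict(initial_simplex=sim,xatol=1e-5,fatol=1e-3,maxiter=400)); return r.x,r.fun
L=np.array([[-15,-22],[15,-22],[15,22],[-15,22]])/1e3
def Lshape(a,b): # notch a wide (x), b long (y) at +x,-y corner
    return np.array([[-15,-22],[15-a,-22],[15-a,-22+b],[15,-22+b],[15,22],[-15,22]])/1e3
def soft(im,kind):
    f=im.astype(float); r,g,b=f[...,0],f[...,1],f[...,2]
    return np.clip((r-100)/90,0,1)*(g>100)*1. if kind=="w" else np.clip((b-g-10)/60,0,1)*(r<90)
def insert_pose(im,p0,n="top"):
    c=proj(n,[p0[0],p0[1],.018]).astype(int)-24; s=soft(im[c[1]:c[1]+48,c[0]:c[0]+48],"w")
    y,x=np.mgrid[:48,:48]; s=s
    best=min((fit(n,[s],c,[Lshape(a,b)],.018,p0,[.004,.004,.1])+((a,b),) for a in(.012*1e3,16) for b in(16,20)),key=lambda t:t[1])
    return best
E
python3 - <<'E'
from h import *
im=cv2.imread("pics/top0.png")[:,:,::-1]
off=np.array([320,210]); c=im[210:275,320:475]
p,e=fit("top",[soft(c,"w"),soft(c,"b")],off,SQ,.014,[.583,-.107,-.08],[.005,.005,.03]); print("square",p,e)
q=insert_pose(im,[.473,-.315,-.12]); print("insert",q)
R=np.array([[np.cos(p[2]),np.sin(p[2])],[-np.sin(p[2]),np.cos(p[2])]])
print("insert in square",R@(q[0][:2]-p[:2])*1e3,q[0][2]-p[2])
for nm,uv in(("tip",(400.4,286.3)),("blackh",(366.5,284.5))): print(nm,R@(plane("top",uv,.013)[:2]-p[:2])*1e3)
print("tri insert centre-top corner check", plane("scene",(384,188),.012))
E
```

```text
square [ 0.5815657  -0.11110492 -0.04326056] 63.913883015079676
insert (array([ 0.47270482, -0.31394172, -0.04033775]), np.float64(9.431893716092102), (12.0, 16))
insert in square [ -99.98693535 -207.35494738] 0.0029228152959930795
tip [-104.34281344 -134.7008689 ]
blackh [-105.74029388  -65.07227549]
tri insert centre-top corner check [ 0.47201131 -0.31477386  0.012     ]
```

```bash
python3 -m inch '[[0,0,0,0,0,0.1,0.86],[0,0,0,0,0,0.1,0.86],[0,0,0,0,0,0.09,0.86]]'; python3 -m inch '[[0.025,-0.03,0.01,0,0,0,0.86],[0.025,-0.03,0.01,0,0,0,0.86],[0.025,-0.03,0.01,0,0,0,0.86],[0.025,-0.03,0.01,0,0,0,0.86],[0.025,-0.03,0.01,0,0,0,0.86]]'; python3 -m inch '[[0.025,-0.03,0.01,0,0,0,0.86],[0.025,-0.03,0.01,0,0,0,0.86],[0.025,-0.03,0.01,0,0,0,0.86],[0.025,-0.03,0.01,0,0,0,0.86],[0,0,0,0,0,0,0.86]]'
cat > st.py <<'E'
from h import *
P=np.array([.5816,-.1111]); TH=-.0433
def sq(xy): c,s=np.cos(TH),np.sin(TH); d=np.asarray(xy)[:2]-P; return np.array([c*d[0]+s*d[1],-s*d[0]+c*d[1]])*1e3
def st():
    s=telemetry.observe(); print(round(s["clock"],2),"TCP in square mm",sq(s["position"]).round(1),"z",round(s["position"][2]*1e3,1),"rot",np.round(s["tool_rot"],3),"F",np.round(s["force"],2),"w",round(s["grip_width"],4))
if __name__=="__main__": st()
E
python3 st.py
```

```text
clock: 1.0
position: [0.1526, -0.6061, 0.2313]
tool_rot: [3.142, -0.0, -0.047]
force: [-0.9, -0.6, -0.0]
grip_width: 0.0442
finger_force: 0.0
clock: 1.5
position: [0.2849, -0.4604, 0.1811]
tool_rot: [3.141, -0.0, -0.043]
force: [1.3, -0.6, -0.3]
grip_width: 0.0119
finger_force: 0.0
clock: 2.0
position: [0.3924, -0.3416, 0.1403]
tool_rot: [-3.139, -0.0, -0.037]
force: [-0.5, -1.2, 0.1]
grip_width: 0.0118
finger_force: 0.0
2.0 TCP in square mm [-179.  -238.5] z 140.3 rot [-3.139 -0.    -0.037] F [-0.54 -1.18  0.08] w 0.0118
```

```bash
python3 -m inch '[[0.014,-0.016,0.02,0,0,0,0.86],[0.014,-0.016,0.02,0,0,0,0.86],[0,0,0.03,0,0,0,0.86],[0,0,0.03,0,0,0,0.86],[0,0,0.02,0,0,0,0.86]]'; python3 -m inch '[[0,0,0.008,0,0,0,0.86],[0,0,0.005,0,0,0,0.86],[0,0,0,0,0,0,0.86]]'; python3 st.py
```

```text
clock: 2.5
position: [0.418, -0.3152, 0.0197]
tool_rot: [-3.141, 0.001, -0.043]
force: [1.5, 0.5, 0.6]
grip_width: 0.0119
finger_force: 0.0
clock: 2.8
position: [0.4185, -0.3155, 0.0085]
tool_rot: [3.141, -0.0, -0.043]
force: [-0.4, -0.1, 0.2]
grip_width: 0.0119
finger_force: 0.0
2.8 TCP in square mm [-154.1 -211.3] z 8.5 rot [ 3.141 -0.    -0.043] F [-0.36 -0.09  0.17] w 0.0119
```

```bash
python3 -m inch '[[0.01,-0.006,0.0025,0,0,0,0.86],[0.01,0,0,0,0,0,0.86],[0.006,0,0,0,0,0,0.86],[0.006,0,0,0,0,0,0.86],[0.006,0,0,0,0,0,0.86]]'; python3 -m inch '[[0.006,0,0,0,0,0,0.86],[0.006,0,0,0,0,0,0.86],[0.006,0,0,0,0,0,0.86],[0.006,0,0,0,0,0,0.86],[0.006,0,0,0,0,0,0.86]]';python3 -m inch '[[0.006,0,0,0,0,0,0.86],[0.006,0,0,0,0,0,0.86],[0.006,0,0,0,0,0,0.86],[0.003,0,0,0,0,0,0.86],[0,0,0,0,0,0,0.86]]'; python3 st.py; python3 - <<'E'
from h import *
im=grab_frame("top"); cv2.imwrite("pics/top1.png",im[:,:,::-1]); cv2.imwrite("pics/crop2.png",cv2.resize(im[210:360,320:500,::-1],None,fx=4,fy=4,interpolation=cv2.INTER_CUBIC))
E
```

```text
clock: 3.3
position: [0.4573, -0.311, 0.006]
tool_rot: [3.141, -0.0, -0.043]
force: [-0.9, -0.9, -0.0]
grip_width: 0.012
finger_force: 0.3
clock: 3.8
position: [0.4871, -0.3123, 0.0058]
tool_rot: [3.142, 0.0, -0.043]
force: [-1.1, -0.7, 0.6]
grip_width: 0.012
finger_force: 0.3
clock: 4.3
position: [0.5081, -0.313, 0.0058]
tool_rot: [-3.142, -0.0, -0.043]
force: [-1.2, -0.3, -0.6]
grip_width: 0.0123
finger_force: 0.0
4.3 TCP in square mm [ -64.7 -204.9] z 5.8 rot [-3.142 -0.    -0.043] F [-1.21 -0.26 -0.6 ] w 0.0123
```

View pics/crop2.png

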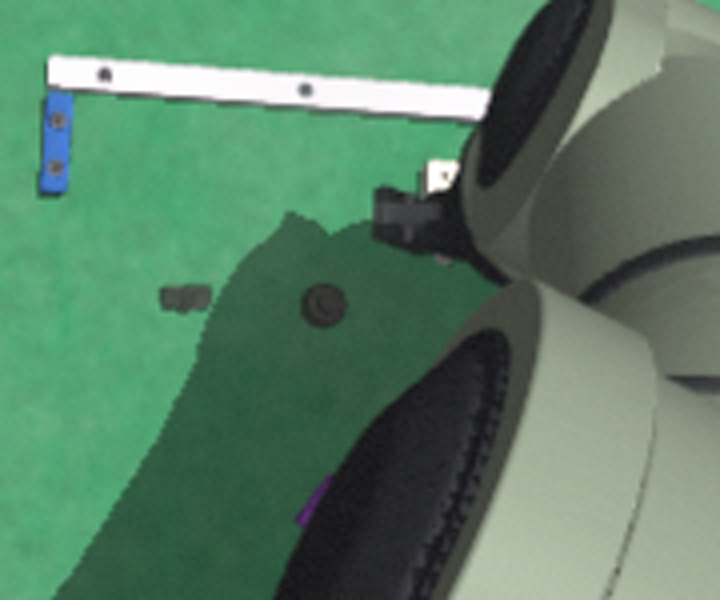

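The insert's corner shows at crop (440,170), still in front of the fingers and about 20 mm short of the fence. Tip (323,305) and black housing (186,298) haven't moved. I'll continue to contact.

```bash
python3 -m inch '[[0.006,0,0,0,0,0,0.86],[0.006,0,0,0,0,0,0.86],[0.004,0,0,0,0,0,0.86],[0.003,0,0,0,0,0,0.86],[0.001,0,0,0,0,0,0.86]]'; python3 -m inch '[[0.001,0,0,0,0,0,0.86],[0.001,0,0,0,0,0,0.86],[0.001,0,0,0,0,0,0.86]]';python3 st.py; python3 -m inch '[[0.001,0,0,0,0,0,0.86],[0.001,0,0,0,0,0,0.86]]';python3 st.py
```

```text
clock: 4.85
position: [0.528, -0.3139, 0.0057]
tool_rot: [-3.142, -0.0, -0.043]
force: [-0.2, -0.0, 0.3]
grip_width: 0.0118
finger_force: 0.3
clock: 5.15
position: [0.5306, -0.3141, 0.0058]
tool_rot: [-3.142, 0.0, -0.043]
force: [-1.3, -0.1, -0.2]
grip_width: 0.0122
finger_force: 0.1
5.15 TCP in square mm [ -42.1 -205.1] z 5.8 rot [-3.142  0.    -0.043] F [-1.25 -0.15 -0.24] w 0.0122
clock: 5.35
position: [0.5327, -0.3142, 0.0058]
tool_rot: [-3.142, 0.0, -0.043]
force: [-0.0, 0.5, -0.9]
grip_width: 0.012
finger_force: 0.1
5.35 TCP in square mm [ -40.1 -205. ] z 5.8 rot [-3.142  0.    -0.043] F [-0.04  0.46 -0.91] w 0.012
```

```bash
python3 -m inch '[[0.001,0,0,0,0,0,0.86],[0.001,0,0,0,0,0,0.86]]'; python3 -m inch '[[0.001,0,0,0,0,0,0.86],[0.0005,0,0,0,0,0,0.86]]'; python3 st.py
```

```text
clock: 5.55
position: [0.5332, -0.3142, 0.0057]
tool_rot: [-3.141, 0.003, -0.044]
force: [-12.1, 2.2, 10.2]
grip_width: 0.0122
finger_force: 6.3
clock: 5.75
position: [0.5333, -0.3142, 0.0055]
tool_rot: [-3.141, 0.005, -0.044]
force: [-18.4, 3.4, 15.3]
grip_width: 0.0121
finger_force: 9.5
5.75 TCP in square mm [ -39.5 -205. ] z 5.5 rot [-3.141  0.005 -0.044] F [-18.43   3.44  15.27] w 0.0121
```

Firm contact with the fence (−18 N, TCP x −39.5). Next I'll back off, lift, and go round to the insert's −y end.

```bash
python3 -m inch '[[-0.01,0,0,0,0,0,0.86],[-0.015,0,0,0,0,0,0.86],[0,0,-0.03,0,0,0,0.86],[0,0.0,-0.03,0,0,0,1],[0,0.03,0,0,0,0,1]]'; python3 -m inch '[[0.015,0.03,0,0,0,0,1],[0.015,0,0,0,0,0,1],[0.01,0,0,0,0,0,1],[0,0,0,0,0,0,1]]'; python3 st.py; python3 - <<'E'
from h import *
im=grab_frame("scene"); cv2.imwrite("pics/crop3.png",cv2.resize(im[130:250,270:450,::-1],None,fx=4,fy=4,interpolation=cv2.INTER_CUBIC))
E
```

```text
clock: 6.25
position: [0.5127, -0.341, 0.0695]
tool_rot: [3.141, -0.005, -0.039]
force: [1.3, -0.3, -0.7]
grip_width: 0.0004
finger_force: 0.0
clock: 6.65
position: [0.5497, -0.3738, 0.0655]
tool_rot: [-3.141, -0.001, -0.042]
force: [-0.0, 0.1, 0.5]
grip_width: -0.0002
finger_force: 0.0
6.65 TCP in square mm [ -20.5 -263.9] z 65.5 rot [-3.141e+00 -1.000e-03 -4.200e-02] F [-0.02  0.07  0.48] w -0.0002
```

View pics/crop3.png

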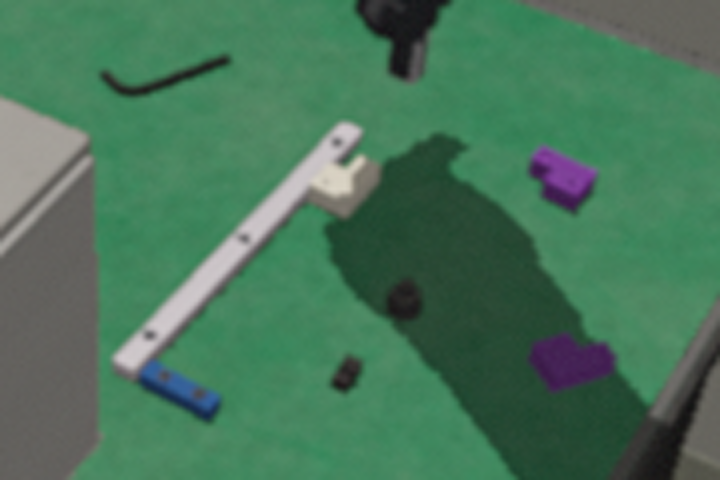

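The insert (crop 345,185) lies flush against the fence, and the other parts are in place. Next: lower behind its end and slide it along the fence.

```bash
python3 -m inch '[[0,0,0.025,0,0,0,1],[0,0,0.025,0,0,0,1],[0,0,0.01,0,0,0,1],[0,0,0,0,0,0,1]]'; python3 st.py; python3 -m inch '[[0,-0.006,0,0,0,0,1],[0,-0.006,0,0,0,0,1],[0,-0.005,0,0,0,0,1],[0,-0.005,0,0,0,0,1],[0,-0.006,0,0,0,0,1]]'; python3 -m inch '[[0,-0.008,0,0,0,0,1],[0,-0.008,0,0,0,0,1],[0,-0.008,0,0,0,0,1],[0,-0.008,0,0,0,0,1],[0,-0.008,0,0,0,0,1]]'; python3 -m inch '[[0,-0.008,0,0,0,0,1],[0,-0.008,0,0,0,0,1],[0,-0.008,0,0,0,0,1],[0,-0.006,0,0,0,0,1],[0,0,0,0,0,0,1]]'; python3 st.py; python3 - <<'E'
from h import *
im=grab_frame("scene"); cv2.imwrite("pics/crop4.png",cv2.resize(im[130:250,270:450,::-1],None,fx=4,fy=4,interpolation=cv2.INTER_CUBIC))
E
```

```text
clock: 7.1
position: [0.5475, -0.3742, 0.0046]
tool_rot: [-3.14, 0.002, -0.043]
force: [0.3, -0.3, -0.3]
grip_width: 0.0002
finger_force: 0.0
7.1 TCP in square mm [ -22.7 -264.3] z 4.6 rot [-3.14e+00  2.00e-03 -4.30e-02] F [ 0.34 -0.26 -0.32] w 0.0002
clock: 7.6
position: [0.5499, -0.3467, 0.0062]
tool_rot: [3.141, -0.0, -0.043]
force: [-0.0, -0.7, 1.4]
grip_width: -0.0003
finger_force: 0.3
clock: 8.1
position: [0.5515, -0.3063, 0.0058]
tool_rot: [-3.142, 0.0, -0.043]
force: [-0.8, -1.7, -0.5]
grip_width: 0.0002
finger_force: 0.3
clock: 8.6
position: [0.553, -0.2759, 0.0058]
tool_rot: [-3.141, 0.0, -0.042]
force: [0.6, 0.1, 0.1]
grip_width: -0.0001
finger_force: 0.0
8.6 TCP in square mm [ -21.5 -165.9] z 5.8 rot [-3.141  0.    -0.042] F [0.58 0.13 0.14] w -0.0001
```

View pics/crop4.png

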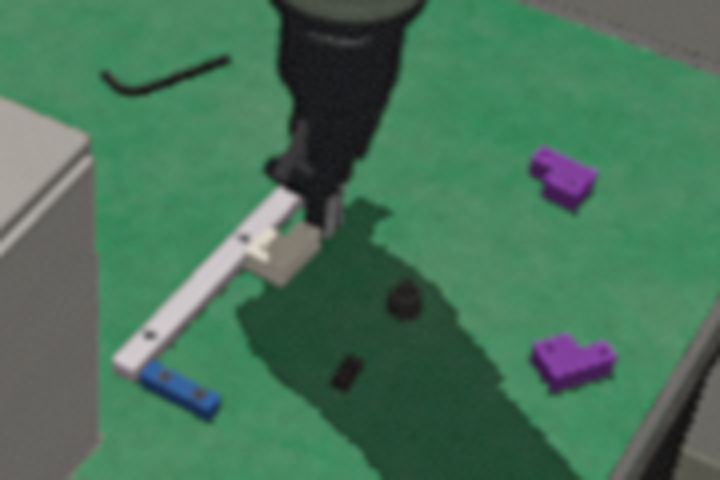

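The insert, at crop (283,258), is sliding along the fence and still flush, and everything else is in place. Continuing to the stop.

```bash
python3 -m inch '[[0,-0.005,0,0,0,0,1],[0,-0.008,0,0,0,0,1],[0,-0.008,0,0,0,0,1],[0,-0.008,0,0,0,0,1],[0,-0.008,0,0,0,0,1]]'; python3 -m inch '[[0,-0.008,0,0,0,0,1],[0,-0.008,0,0,0,0,1],[0,-0.008,0,0,0,0,1],[0,-0.008,0,0,0,0,1],[0,-0.008,0,0,0,0,1]]'; python3 -m inch '[[0,-0.007,0,0,0,0,1],[0,-0.005,0,0,0,0,1],[0,-0.003,0,0,0,0,1],[0,-0.002,0,0,0,0,1],[0,0,0,0,0,0,1]]'; python3 st.py;  python3 -m inch '[[0,-0.002,0,0,0,0,1],[0,-0.001,0,0,0,0,1],[0,-0.001,0,0,0,0,1]]'; python3 st.py
```

```text
clock: 9.15
position: [0.5544, -0.2392, 0.0058]
tool_rot: [-3.141, 0.0, -0.043]
force: [-0.3, -0.4, 0.0]
grip_width: 0.0003
finger_force: 0.2
clock: 9.65
position: [0.5561, -0.1995, 0.0058]
tool_rot: [-3.142, -0.0, -0.043]
force: [-1.0, -0.5, -0.1]
grip_width: 0.0003
finger_force: 0.2
clock: 10.15
position: [0.5569, -0.183, 0.0058]
tool_rot: [-3.142, -0.0, -0.043]
force: [0.4, 0.4, -0.7]
grip_width: 0.0002
finger_force: 0.0
10.15 TCP in square mm [-21.6 -72.9] z 5.8 rot [-3.142 -0.    -0.043] F [ 0.4   0.4  -0.73] w 0.0002
clock: 10.45
position: [0.557, -0.1792, 0.0058]
tool_rot: [3.142, -0.0, -0.043]
force: [1.1, 0.2, 0.1]
grip_width: 0.0
finger_force: 0.2
10.45 TCP in square mm [-21.6 -69.1] z 5.8 rot [ 3.142 -0.    -0.043] F [1.14 0.18 0.12] w 0.0
```

```bash
python3 -m inch '[[0,-0.002,0,0,0,0,1],[0,-0.002,0,0,0,0,1],[0,-0.002,0,0,0,0,1],[0,-0.001,0,0,0,0,1]]'; python3 -m inch '[[0,-0.001,0,0,0,0,1],[0,-0.001,0,0,0,0,1],[0,-0.001,0,0,0,0,1]]'; python3 st.py
```

```text
clock: 10.85
position: [0.5574, -0.1718, 0.0058]
tool_rot: [-3.141, -0.0, -0.043]
force: [-0.0, -0.4, 0.1]
grip_width: 0.0001
finger_force: 0.2
clock: 11.15
position: [0.5574, -0.1691, 0.0058]
tool_rot: [-3.142, 0.0, -0.043]
force: [-0.5, -1.2, -0.2]
grip_width: 0.0
finger_force: 0.2
11.15 TCP in square mm [-21.6 -59. ] z 5.8 rot [-3.142  0.    -0.043] F [-0.5  -1.25 -0.19] w 0.0
```

```bash
python3 -m inch '[[0,-0.001,0,0,0,0,1],[0,-0.001,0,0,0,0,1],[0,-0.0005,0,0,0,0,1]]'; python3 -m inch '[[0,-0.001,0,0,0,0,1]]'; python3 -m inch '[[0,-0.001,0,0,0,0,1]]'; python3 st.py
```

```text
clock: 11.45
position: [0.5576, -0.1671, 0.0059]
tool_rot: [3.141, -0.0, -0.043]
force: [1.4, -4.7, 1.1]
grip_width: 0.0
finger_force: 2.2
clock: 11.55
position: [0.5577, -0.1668, 0.006]
tool_rot: [3.14, -0.001, -0.044]
force: [1.3, -9.8, 1.8]
grip_width: 0.0001
finger_force: 5.2
clock: 11.65
position: [0.5577, -0.1666, 0.0061]
tool_rot: [3.14, -0.001, -0.045]
force: [0.3, -14.0, 2.4]
grip_width: -0.0002
finger_force: 7.2
11.65 TCP in square mm [-21.4 -56.4] z 6.1 rot [ 3.14e+00 -1.00e-03 -4.50e-02] F [  0.34 -14.01   2.35] w -0.0002
```

Contact with the end stop (−14 N). I'll back off, lift, check with a picture, then press +x again lightly.

```bash
python3 -m inch '[[0,0.008,0,0,0,0,1],[0,0.012,0,0,0,0,1],[0,0,-0.03,0,0,0,1],[0,0,-0.03,0,0,0,1],[-0.045,0,0,0,0,0,1]]'; python3 -m inch '[[0,0,0,0,0,0,1]]'; python3 st.py; python3 - <<'E'
from h import *
im=grab_frame("scene"); cv2.imwrite("pics/crop5.png",cv2.resize(im[170:250,270:370,::-1],None,fx=7,fy=7,interpolation=cv2.INTER_CUBIC))
for uv in((294,175),(294,240)): print(plane("scene",uv,0))
E
```

```text
clock: 12.15
position: [0.5172, -0.1835, 0.069]
tool_rot: [3.141, -0.009, -0.042]
force: [-0.0, -0.9, -0.6]
grip_width: -0.0002
finger_force: 0.0
clock: 12.25
position: [0.5067, -0.1835, 0.066]
tool_rot: [-3.141, 0.004, -0.045]
force: [0.2, 0.8, -1.0]
grip_width: 0.0004
finger_force: 0.0
12.25 TCP in square mm [-71.7 -75.6] z 66.0 rot [-3.141  0.004 -0.045] F [ 0.24  0.76 -1.02] w 0.0004
[ 0.70332632 -0.23967883  0.        ]
[ 5.77510405e-01 -4.97144477e-02  1.11022302e-16]
```

View pics/crop5.png

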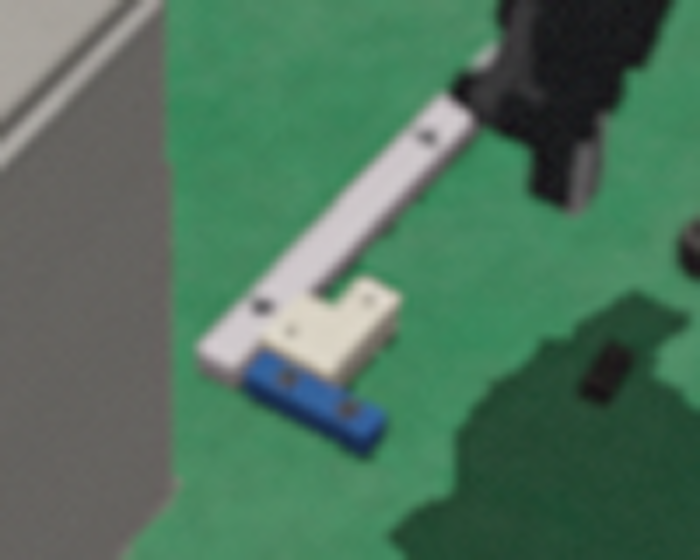

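The insert (crop 330,325) sits in the corner against fence and stop. One light +x press will close any residual gap.

```bash
python3 -m inch '[[0,-0.026,0,0,0,0,1],[0,-0.026,0,0,0,0,1],[0,0,0.025,0,0,0,1],[0,0,0.025,0,0,0,1],[0,0,0.01,0,0,0,1]]'; python3 -m inch '[[0.01,0,0,0,0,0,1],[0.01,0,0,0,0,0,1],[0.005,0,0,0,0,0,1],[0,0,0,0,0,0,1]]'; python3 st.py
```

```text
clock: 12.8
position: [0.5137, -0.1307, 0.0039]
tool_rot: [-3.141, 0.002, -0.043]
force: [1.1, -0.5, 1.1]
grip_width: 0.0002
finger_force: 0.0
clock: 13.2
position: [0.5402, -0.132, 0.0065]
tool_rot: [3.141, -0.001, -0.043]
force: [-0.2, 0.9, -0.7]
grip_width: -0.0002
finger_force: 0.0
13.2 TCP in square mm [-40.4 -22.7] z 6.5 rot [ 3.141e+00 -1.000e-03 -4.300e-02] F [-0.2   0.93 -0.69] w -0.0002
```

```bash
python3 -m inch '[[0.001,0,0,0,0,0,1],[0.0005,0,0,0,0,0,1]]'; python3 -m inch '[[0.0005,0,0,0,0,0,1]]'; python3 -m inch '[[0.0005,0,0,0,0,0,1]]'; python3 st.py
```

```text
clock: 13.4
position: [0.5406, -0.1319, 0.0061]
tool_rot: [3.142, -0.0, -0.043]
force: [-0.2, -0.4, 0.7]
grip_width: 0.0003
finger_force: 0.0
clock: 13.5
position: [0.541, -0.1319, 0.006]
tool_rot: [-3.142, -0.0, -0.043]
force: [-0.2, -0.2, 0.7]
grip_width: -0.0
finger_force: 0.0
clock: 13.6
position: [0.5414, -0.1319, 0.0059]
tool_rot: [-3.142, 0.0, -0.043]
force: [-3.0, -0.9, 2.2]
grip_width: 0.0
finger_force: 1.6
13.6 TCP in square mm [-39.3 -22.5] z 5.9 rot [-3.142  0.    -0.043] F [-2.97 -0.86  2.16] w 0.0
```

```bash
python3 -m inch '[[0.0005,0,0,0,0,0,1],[0.0005,0,0,0,0,0,1]]'; python3 -m inch '[[-0.01,0,0,0,0,0,1],[-0.015,0,0,0,0,0,1],[0,0,-0.03,0,0,0,1],[0,0,-0.04,0,0,0,1],[-0.01,0.04,-0.04,0,0,0,1]]'; python3 -m inch '[[-0.01,0.04,-0.04,0,0,0,1],[-0.01,0.04,0,0,0,0,1],[-0.01,0.04,0,0,0,0,1],[-0.01,0.04,0,0,0,0,1],[0,0.04,0,0,0,0,1]]'; python3 -m inch '[[0,0.04,0,0,0,0,1],[0,0.04,0,0,0,0,1],[0,0,0,0,0,0,1]]';python3 - <<'E'
from st import *
st()
a=grab_frame("top")[:,:,::-1]; b=grab_frame("scene")[:,:,::-1]
A=cv2.resize(a[210:310,320:420],(400,400),interpolation=cv2.INTER_CUBIC); B=cv2.resize(b[180:260,290:370],(400,400),interpolation=cv2.INTER_CUBIC)
cv2.imwrite("pics/fin.png",np.hstack([A,B]))
E
```

```text
clock: 13.8
position: [0.5414, -0.1319, 0.0057]
tool_rot: [-3.141, 0.002, -0.043]
force: [-7.4, 0.3, 5.4]
grip_width: -0.0
finger_force: 4.3
clock: 14.3
position: [0.5083, -0.1617, 0.112]
tool_rot: [-3.14, -0.001, -0.037]
force: [0.7, -0.8, 0.4]
grip_width: -0.0004
finger_force: 0.0
clock: 14.8
position: [0.4584, -0.3599, 0.1456]
tool_rot: [3.141, 0.0, -0.044]
force: [1.0, 0.9, 0.7]
grip_width: -0.0002
finger_force: 0.0
clock: 15.1
position: [0.4544, -0.4435, 0.1451]
tool_rot: [3.139, 0.0, -0.049]
force: [-1.3, 0.2, -1.1]
grip_width: 0.0
finger_force: 0.0
15.1 TCP in square mm [-112.7 -337.6] z 145.1 rot [ 3.139  0.    -0.049] F [-1.31  0.24 -1.11] w 0.0
```

View pics/fin.png

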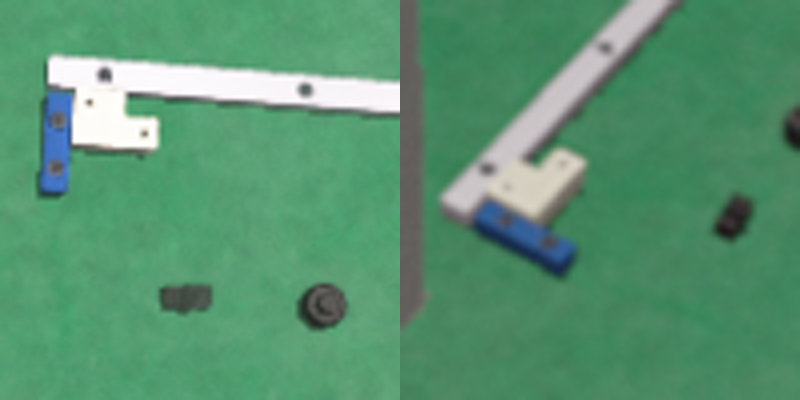

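In both views the insert is flush with the fence and the blue stop (top view 115,120). The black housing (186,298) and rubber tip (323,305) are unmoved and the arm is clear.

```bash
python3 -c "
from workcell import bot
print(bot.job_done())"
```

```text
the job is handed in; nothing more can be done
None
```

I pushed the insert into the inside corner of the square, where the contact forces and both cameras showed it touching the fence and the blue stop. In the pictures the other parts looked unmoved, and I handed the job in just after 15.1 s with the arm clear.

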